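# Show the ghost lollipop to the product camera

### The job

Take the ghost-shaped chocolate lollipop out of the wooden stand for its web-shop picture, gripping it by its side edges so that the fingers stay off its decorated face. Hold it up to the product camera as its picture needs it: the middle of the ghost's head on the lens axis and 15 cm in front of the lens, its face square to the lens (the camera looks down at a slant, so lean the lollipop to match) and its stick pointing down in the picture. Leave the camera, the other lollipops and the things on the counter as they are, and finish while still holding the lollipop there, quite still.

Things in the scene. Friction and masses are not known exactly. Their poses are not given: they have to be found in the camera images.
- ghost: The ghost lollipop, dark chocolate, 60 to 90 g; 18 mm thick (x), the only head with straight sides: flat at y = +-23 mm from z = 99 to 134 mm; round top at 157, lobed hem at 92. Origin at the foot of its 6 mm stick, z up the stick, +x out of its face. Starts in any hole of the upper step, foot 30 mm above the counter, turned up to 0.35 rad from the stand's heading, leaning up to 0.04.
- ghost_head (a point): Middle of the ghost's head, 122 mm up from the foot on the stick's axis, between the flat sides (the point to grip and the point to be put on the lens axis); axes as ghost.
- ghost_face: The decorated face of the ghost: a panel raised 3 mm on the head's +x side, 34 mm wide, z = 104 to 149 mm, with two eyes and a mouth of white chocolate. Not to be touched by the fingers. Part of ghost, same origin and axes.
- stand: Stepped wooden block, fixed, 320 mm long (y), 125 mm deep. Origin on the counter under the step's edge, mid-length; +x points away from the robot, give or take 0.25 rad. Upper step x = -65 to 0, 70 mm high, holes at x = -32.5, y = -110, 0, 110 mm, 40 mm deep; lower step x = 0 to 60, 45 mm high, holes at x = 30, y = -95, 0, 95 mm, 35 mm deep. Holes are 7.5 mm wide, upright.
- lens (a point): Centre of the front glass of the product camera (black, lens barrel 58 mm wide, on a telescopic stand with a round base of 124 mm, right of the wooden stand). +x is the lens axis, the way the camera looks: roughly towards the robot and 0.10 to 0.35 rad downwards; z is up in the picture, y level. The glass is 230 to 300 mm above the counter. The camera's tilt is held by friction only.
- pumpkin: Pumpkin-shaped lollipop on the same stick, upright in the stand; origin at the stick's foot, z up the stick, +x out of its face. A bystander. Round ribbed head 56 mm wide, 18 mm thick, centre 118 mm up, with a stalk on top; upper step.
- cat: Cat-shaped lollipop on the same stick, upright in the stand; origin at the stick's foot, z up the stick, +x out of its face. A bystander. Round head 44 mm wide, 18 mm thick, centre 117 mm up, with two pointed ears (top at 144 mm); upper step.
- moon0: Small round lollipop on the same stick, upright in the stand; origin at the stick's foot, z up the stick, +x out of its face. A bystander. Milk chocolate, 34 mm disc, 14 mm thick, centre 78 mm up; lower step.
- moon1: Another like moon0, at the other end of the lower step. A bystander.
- spool: Flat ribbon reel, 68 mm wide, 28 mm high, origin under its centre, on the counter. A bystander.
- pralines: Open box of six pralines, 85 x 125 x 26 mm, origin under its centre, on the counter. A bystander.
- jar: Jar, 72 mm wide, 100 mm high, origin under its centre. A bystander.
- gift: Small gift box with a bow, 75 x 75 x 73 mm, origin under its centre. A bystander.
- spatula: Steel spatula, 280 mm long, lying on the counter along its x. A bystander.

How it is judged:
On the way:
1. the ghost is held and the foot of its stick is up out of the stand (z of ghost in the frame of stand above 0.08 m and contact force between the fingers and ghost above 1 N), for 0.1 s.
At the end, for the whole second after the job is handed in: The ghost is held still by the fingers alone, mid-head within 20 mm of the lens axis (across and in height) and 125 to 175 mm in front of the glass, face to the lens and square to it within 0.2 rad, stick down in the picture within 0.2 rad, foot over 30 mm above the counter (x of ghost_head in the frame of lens between 0.125 and 0.175 m and y of ghost_head in the frame of lens between -0.02 and 0.02 m and z of ghost_head in the frame of lens between -0.02 and 0.02 m and angle between the x axis of ghost and the x axis of lens, either way round below 0.2 rad and angle between the z axis of ghost and the z axis of lens, either way round below 0.2 rad and x of lens in the frame of ghost above 0.1 m and z of ghost in the frame of lens below -0.08 m and height (world z) of ghost above 0.03 m and contact force between the fingers and ghost above 1 N and contact force between ghost and stand below 0.05 N and linear speed of ghost below 0.02 m/s and angular speed of ghost below 0.15 rad/s); the arm keeps its last pose, push and grip.
It fails at once if the fingers press on the ghost's decorated face (over 0.5 N) (contact force between the fingers and ghost_face above 0.5 N).
It fails at once if the camera is knocked out of its aim (lens moved more than 6 mm) (distance of lens from where it was at the start of the episode above 0.006 m).
It fails at once if another lollipop is pulled up or anything on the counter is moved more than 25 mm (distance of any of pumpkin, cat, moon0, moon1, spool, pralines, jar, gift, spatula from where it was at the start of the episode above 0.025 m).
It also fails if it takes over 38 s, if anything falls off the work surface, if the arm or the gripper's body presses on something with over 40 N, if the wrist force passes 120 N, or if a joint passes its speed limit or range.

### The arm

A 6-joint arm with a two-finger parallel gripper is mounted at the origin on the work surface. World frame = base frame: x ahead of the robot, y to its left, z up, the work surface at z = 0. Lengths are in m, angles in rad, forces in N, time in s.
With the tool pointing down it reaches from about 0.25 to 0.775 m from the base axis. Payload 4 kg.
Tool frame: the origin (TCP) lies midway between the tips of the shut fingers; the grasp point (between the pads) lies robot.grip_point_offset behind it (robot.grip_point_offset is the distance from the TCP to the grasp point, in m); z points along the fingers, y is the line along which they close (so a half turn about z gives the same grasp; the last joint's range is limited). The gripper opens to 94 mm and grips with 3 to 60 N. Pads are 16 mm wide; open, the fingers measure 119 mm over their backs; the gripper's body (75 mm by 177 mm) begins 78 mm behind the grasp point.
Start: joints at [1.13, 0.087, 1.371, -0, 1.684, -0.103], TCP at [0.182, 0.519, 0.17] pointing down, gripper open.
Joint ranges: [-3.1, 3.1], [-0.76, 2.03], [0.27, 2.55], [-1.08, 4.22], [0.17, 2.65], [-2.57, 2.57]. Speed limits (rad/s): [2.79, 2.79, 3.14, 3.14, 3.14, 3.14].

### API

Orientations are given as a rotation vector (axis times angle).
In Python, from station import robot gives the robot as it stands. The module is installed in compiled form; this text tells all that it offers.
- The arm moves only by the tool jog_arm, never from a script. Its argument "targets" is a list that holds one entry, the list of rows, each a list of 6 numbers: the shift along the world's x, y, z scaled (see below), then the turn, a rotation vector about the world's x, y, z scaled (see below). In form: [[[tx, ty, tz, ax, ay, az], ...]]. A call has 1 to 5 rows; each row is the pose to reach, as a shift and turn from the pose commanded when the call began, turning the shorter way round; what a row does not reach only later rows make up. The controller multiplies each number of a shift by 100 mm and each number of a turn by 180 degrees. A row lasts 1/10 s, in which the tool goes at most 50 mm and 8.59 degrees, less where a joint would pass 70% of its speed; a pose out of reach is approached as far as the arm can. A call with a number of a shift or a turn outside -1 to 1 is refused whole. A call with a gripper value outside its range is refused whole. "claw" is the opening in per cent of the stroke, from 0 (shut) to 100 (fully open), set as the call begins (left out, the last holds). The fingers move at their own pace and stop on an object; the grip force is fixed at half the most. Time passes only in rows, so rows that repeat a pose let the fingers close. It gives the time, the measured TCP pose, the force, the opening and the grip force at its end, in the units of the state.
- robot.state(): the state, without advancing time (a new reading comes with each control period).
- robot.snapshot(name): name is "scene" or "top" or "wrist"; returns the picture (420x560x3 uint8, red, green, blue); there is no depth.
- robot.camera_params(name): a dict with "K" (3x3 intrinsics, pixels), "R" (3x3) and "t" (3): a world point X has camera coordinates R X + t. Camera axes: x right, y down, z forward; pixel columns grow to the right and rows downward; lengths in m; the calibration is good to about 2 mm. A picture is of the moment at which its call begins: read the wrist's pose just before it. camera_params takes no time and is no camera call; for the wrist camera it gives the pose at the moment of the call.
- robot.job_done(): hands the job in; it is judged then, once.
The state is a dict: "time": time; "joint_pos": joint angles; "dq": joint speeds; "tau": joint torques, N m; "tool_pos": TCP position; "ee_rot": TCP orientation; "contact_force": force on the tool from outside, world axes, zero at the start; "torque": the same for the moment, N m; "gripper_width": opening from 0.0 (shut) to 1.0 (fully open); "grip_force": force on a finger pad.
Only numpy, scipy, OpenCV 4.12 (cv2) and the standard library are available. Lean on these libraries where they do the work, as an engineer would, in place of code of your own. Each camera call takes 0.05 s, during which the arm holds its last target. There are 200 camera calls.

## Working session

There is one attempt and no reset: what is moved stays moved. The work goes in short steps, Python scripts to look and compute and a tool call to move; the robot and the scene stay as the last step left them, time stands still between calls to the robot, and variables do not carry over. Pictures are saved under pics/ and viewed, at most 10 in all, crops included, and the job is handed in when it is done.

Besides the shell and the picture viewer there is one more tool, called after "Call:" as name(argument=value, ...), one argument or row to a line, values as JSON. jog_arm: Moves the arm, as the interface text tells. Shifts and turns lie within -1 to 1; 1 stands for 100 mm of shift or 180 degrees of turn. Its arguments: {"type":"object","properties":{"targets":{"type":"array"},"claw":{"type":"number"}},"required":["targets"]}

```bash
mkdir -p pics; python3 - <<'E'
from station import robot
import cv2,numpy as np
print(robot.state()); print(robot.grip_point_offset)
ims=[]
for n in ["scene","top","wrist"]:
    im=robot.snapshot(n); cv2.imwrite(f"pics/{n}0.png",im[:,:,::-1]); 
    p=robot.camera_params(n); print(n,p["K"].tolist(),p["R"].round(4).tolist(),p["t"].round(4).tolist())
E
```

```text
{'time': 0.0, 'joint_pos': array([ 1.12991813e+00,  8.79381432e-02,  1.37223586e+00,  1.06067004e-06,
        1.68361262e+00, -1.03117759e-01]), 'dq': array([ 0.00022329,  0.00183072,  0.00077386, -0.00137979, -0.00027652,
       -0.00035923]), 'tau': array([-2.84554862e-04, -3.40171337e+01, -3.02434731e+01,  7.18443654e-02,
        3.26608366e-02, -1.66110003e-04]), 'tool_pos': array([0.18200018, 0.5183494 , 0.16922282]), 'ee_rot': array([-0.52793478, -3.09631535,  0.0033185 ]), 'contact_force': array([-0.01050823, -0.35434719,  0.13753036]), 'torque': array([-0.01755874, -0.02471765,  0.01380596]), 'grip_force': 0.0, 'gripper_width': 0.9992149023196771}
0.0188
scene [[385.7782795292311, 0.0, 284.125043244788], [0.0, 385.7782795292311, 211.95289233666958], [0.0, 0.0, 1.0]] [[-0.0688, 0.9975, 0.0177], [0.5332, 0.0518, -0.8444], [-0.8432, -0.0487, -0.5354]] [0.0835, -0.1513, 1.5689]
top [[527.4139626166906, 0.0, 285.3198867085308], [0.0, 527.4139626166906, 209.1371842901435], [0.0, 0.0, 1.0]] [[0.0195, -0.9998, 0.0001], [-0.9973, -0.0194, -0.0709], [0.0709, 0.0012, -0.9975]] [-0.0397, 0.6312, 1.6665]
wrist [[367.32197626276917, 0.0, 278.6396481207132], [0.0, 367.32197626276917, 209.32545953314602], [0.0, 0.0, 1.0]] [[0.3314, 0.9435, -0.0019], [0.9174, -0.3218, 0.2342], [0.2204, -0.0794, -0.9722]] [-0.548, -0.0251, 0.3893]
```

View pics/scene0.png

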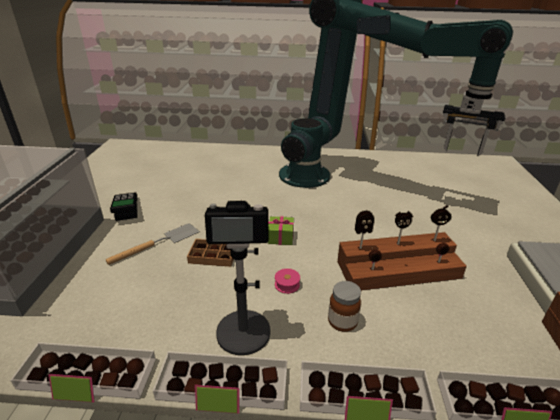

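View pics/top0.png

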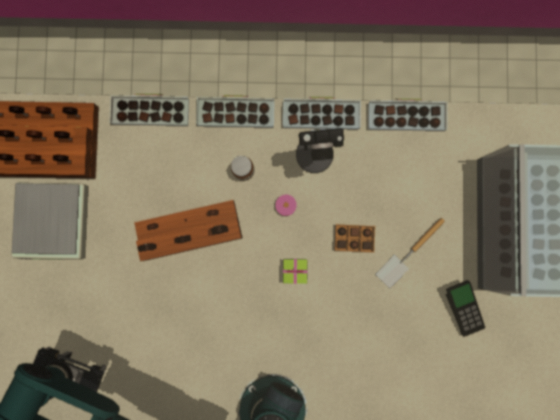

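The scene view shows the ghost at about (364,222), at the low-y end of the upper step. Its white eyes face the scene camera (+x). The product camera is at (237,225) with its base at (243,332). The top view shows the stand at (188,230), the ghost presumably at (218,230) and the camera at (320,140). I'll enlarge both.

```bash
python3 - <<'E'
import cv2
a=cv2.imread("pics/scene0.png"); b=cv2.imread("pics/top0.png")
cv2.imwrite("pics/sc1.png",cv2.resize(a[195:355,200:475],(792,461),interpolation=cv2.INTER_CUBIC))
cv2.imwrite("pics/tc1.png",cv2.resize(b[120:265,130:350],(792,522),interpolation=cv2.INTER_CUBIC))
E
```

```text
(no output)
```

View pics/sc1.png

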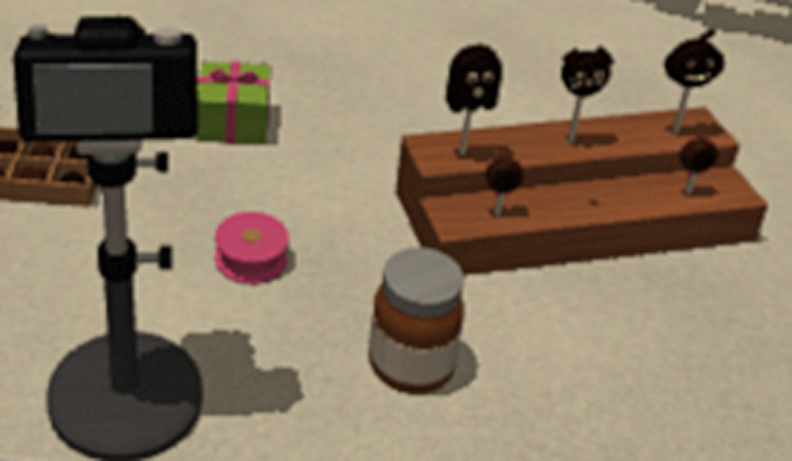

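View pics/tc1.png

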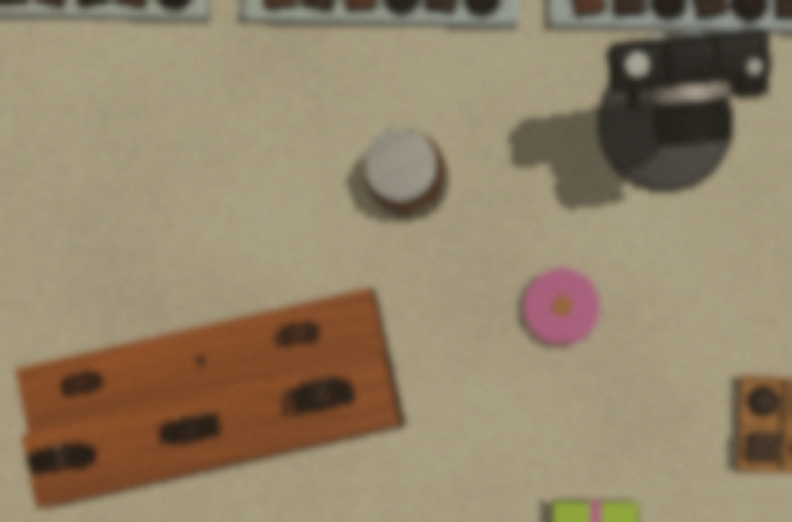

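The scene crop shows the ghost facing the scene camera: head at crop (475,77), stick entering its hole at (464,152). The top crop shows the stand with its long axis tilted, the ghost head at about (318,395), the camera base circle at (666,127) and the lens barrel at about (692,115). Next I'll get coarse positions.

```bash
cat > h.py <<'E'
import numpy as np, cv2
from station import robot
def ray(p,uv):
    d=np.linalg.inv(p["K"])@np.array([uv[0],uv[1],1.]); R=p["R"]
    d=R.T@d; return -R.T@p["t"], d/np.linalg.norm(d)
def onz(p,uv,z):
    o,d=ray(p,uv); return o+d*(z-o[2])/d[2]
def tri(obs):
    A=np.zeros((3,3));b=np.zeros(3)
    for p,uv in obs:
        o,d=ray(p,uv);M=np.eye(3)-np.outer(d,d);A+=M;b+=M@o
    X=np.linalg.solve(A,b)
    return X,[round(float(np.linalg.norm(np.cross(X-ray(p,uv)[0],ray(p,uv)[1]))),4) for p,uv in obs]
def proj(p,X):
    c=p["K"]@(p["R"]@X+p["t"]); return c[:2]/c[2]
E
python3 - <<'E'
from h import *
T=robot.camera_params("top");S=robot.camera_params("scene")
t=lambda u,v:(130+u/3.6,120+v/3.6)
s=lambda u,v:(200+u/2.88,195+v/2.88)
print("base",onz(T,t(666,127),.01),onz(S,s(125,392),.01))
for n,q in dict(lo_ylow=(375,290),up_ylow=(403,425)).items(): print(n,onz(T,t(*q),.045 if n[0]=='l' else .07))
print(onz(T,t(17,370),.045),onz(T,t(38,507),.07))
# stand edge corners in scene
print("ghost hole",onz(S,s(463,153),.07)); print("cat hole",onz(S,s(573,140),.07)); print("pumpkin hole",onz(S,s(678,131),.07))
print("ghost head tri",tri([(S,s(475,77)),(T,t(318,395))]))
print("cam top hump",tri([(S,s(110,20)),(T,t(690,60))]))
for n,q,z in [("jar",(401,165),.1),("gift",(594,540),.07),("spool",(562,305),.028)]: print(n,onz(T,t(*q),z))
p=robot.camera_params("wrist");o=-p["R"].T@p["t"]
from scipy.spatial.transform import Rotation as Ro
st=robot.state();R=Ro.from_rotvec(st["ee_rot"]).as_matrix();print(R, "cam in tool",R.T@(o-st["tool_pos"]),"R cam->tool",(R.T@p["R"].T).round(3))
E
```

```text
base [ 0.81009017 -0.12040455  0.01      ] [ 0.81999706 -0.12018438  0.01      ]
lo_ylow [0.65434972 0.13486274 0.045     ]
up_ylow [0.53604784 0.10521155 0.07      ]
[0.57792658 0.44654349 0.045     ] [0.45967517 0.4166863  0.07      ]
ghost hole [0.563293   0.16278769 0.07      ]
cat hole [0.53291912 0.27084197 0.07      ]
pumpkin hole [0.50855413 0.3764903  0.07      ]
ghost head tri (array([0.55774514, 0.16626699, 0.15284125]), [0.0023, 0.0023])
cam top hump (array([ 0.80152851, -0.11962672,  0.34152624]), [0.0003, 0.0003])
jar [0.75712789 0.1100573  0.1       ]
gift [ 0.44080281 -0.06100701  0.07      ]
spool [ 0.64568501 -0.02966566  0.028     ]
[[-9.43486132e-01  3.31411282e-01 -6.93127623e-04]
 [ 3.31411968e-01  9.43484980e-01 -1.48352253e-03]
 [ 1.62299397e-04 -1.62939372e-03 -9.99998659e-01]] cam in tool [ 0.06678184 -0.00108998 -0.21378176] R cam->tool [[ 0.    -0.972 -0.234]
 [ 1.     0.    -0.   ]
 [ 0.    -0.234  0.972]]
```

View pics/wrist0.png

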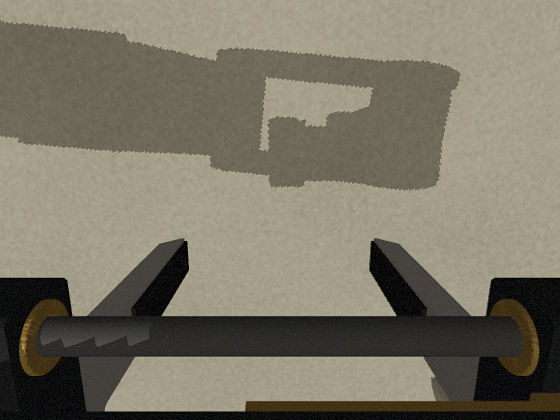

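The wrist view shows the open fingers, only the counter and a shadow beyond. The image's bottom edge is the finger side. Now I'll go to a pose where the wrist camera sees the lens obliquely.

Call:
jog_arm(
  targets=[
    [[0.68, -0.96, 0.95, 0, 0, 0], [0.68, -0.96, 0.95, 0, 0, 0], [0.68, -0.96, 0.95, 0, 0, 0], [0.68, -0.96, 0.95, 0, 0, 0]],
  ],
)

```text
time: 0.55
tool_pos: [0.2535, 0.4219, 0.271]
ee_rot: [0.535, 3.09, 0.012]
contact_force: [-0.2, 1.7, 0.8]
gripper_width: 1.001
grip_force: 0.0
```

Call:
jog_arm(
  targets=[
    [[0.68, -0.96, 0.8, -0.039, -0.119, 0], [0.68, -0.96, 0.8, -0.039, -0.119, 0], [0.68, -0.96, 0.8, -0.039, -0.119, 0], [0.68, -0.96, 0.8, -0.039, -0.119, 0]],
  ],
)

```text
time: 0.95
tool_pos: [0.3177, 0.3267, 0.3481]
ee_rot: [0.462, 2.709, -0.074]
contact_force: [-0.9, -0.1, 0.4]
gripper_width: 1.004
grip_force: 0.0
```

Call:
jog_arm(
  targets=[
    [[0.68, -0.96, 0, -0.039, -0.119, 0], [0.68, -0.96, 0, -0.039, -0.119, 0], [0.68, -0.96, 0, -0.039, -0.119, 0], [0.68, -0.96, 0, -0.039, -0.119, 0]],
  ],
)

```text
time: 1.35
tool_pos: [0.3843, 0.2304, 0.3392]
ee_rot: [0.391, 2.332, -0.152]
contact_force: [-0.4, -0.1, -1.1]
gripper_width: 0.997
grip_force: 0.0
```

Call:
jog_arm(
  targets=[
    [[0.68, -0.96, 0, 0, 0, 0], [0.68, -0.96, 0, 0, 0, 0], [0.68, -0.96, 0, 0, 0, 0], [0.68, -0.96, 0, 0, 0, 0]],
  ],
)

```text
time: 1.75
tool_pos: [0.4553, 0.1339, 0.3454]
ee_rot: [0.403, 2.327, -0.144]
contact_force: [-1.1, -0.2, -0.3]
gripper_width: 0.997
grip_force: 0.0
```

Call:
jog_arm(
  targets=[
    [[0.68, -0.96, 0, 0, 0, 0], [0.68, -0.96, 0, 0, 0, 0], [0.68, -0.96, 0, 0, 0, 0], [0.68, -0.96, 0, 0, 0, 0]],
  ],
)

```text
time: 2.15
tool_pos: [0.5233, 0.0383, 0.3445]
ee_rot: [0.401, 2.328, -0.144]
contact_force: [-0.1, -0.2, -0.4]
gripper_width: 0.997
grip_force: 0.0
```

```bash
cat > snap.py <<'E'
from h import *
import sys,pickle
n=sys.argv[1]
p=robot.camera_params("wrist"); im=robot.snapshot("wrist")
pickle.dump(p,open(f"pics/{n}.pkl","wb")); cv2.imwrite(f"pics/{n}.png",im[:,:,::-1])
E
python3 snap.py wA
```

```text
(no output)
```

View pics/wA.png

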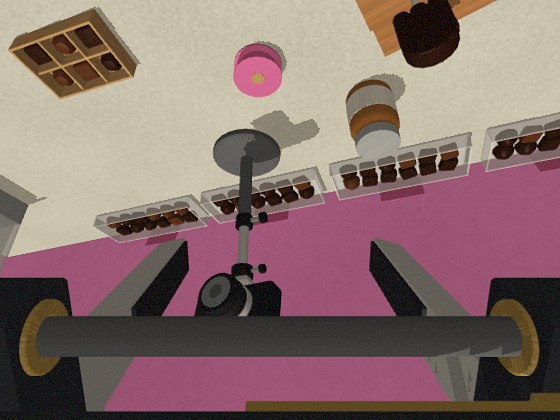

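The wrist view shows the lens front at about (222,290), partly hidden by the gripper bar, with the ghost's back at (425,30). I'll pitch up about 17° so the lens clears the bar and take two views.

Call:
jog_arm(
  targets=[
    [[0.2, -0.1, 0.4, -0.035, -0.104, 0], [0.2, -0.1, 0.4, -0.035, -0.104, 0], [0.2, -0.1, 0.4, -0.035, -0.104, 0], [0.2, -0.1, 0.4, -0.035, -0.104, 0]],
  ],
)

```text
time: 2.6
tool_pos: [0.5411, 0.0322, 0.381]
ee_rot: [0.332, 1.993, -0.189]
contact_force: [-0.7, 0.8, -1.0]
gripper_width: 0.999
grip_force: 0.0
```

```bash
python3 snap.py wA2
```

Call:
jog_arm(
  targets=[
    [[0.2, -0.9, 0, 0, 0, 0.12], [0.2, -0.9, 0, 0, 0, 0.12], [0.2, -0.9, 0, 0, 0, 0.12], [0.2, -0.9, 0, 0, 0, 0.12]],
  ],
)

```text
time: 3.05
tool_pos: [0.5494, -0.0224, 0.3526]
ee_rot: [0.154, 2.124, -0.057]
contact_force: [0.4, 0.5, -0.8]
gripper_width: 1.005
grip_force: 0.0
```

Call:
jog_arm(
  targets=[
    [[0.1, -0.9, 0, 0, 0, 0.12], [0.1, -0.9, 0, 0, 0, 0.12], [0.1, -0.9, 0, 0, 0, 0.12], [0.1, -0.9, 0, 0, 0, 0.12]],
  ],
)

```text
time: 3.45
tool_pos: [0.5596, -0.1028, 0.3483]
ee_rot: [-0.136, 2.168, 0.11]
contact_force: [1.0, 0.8, -0.4]
gripper_width: 0.999
grip_force: 0.0
```

Call:
jog_arm(
  targets=[
    [[0.0, -0.7, 0, 0, 0, 0.0], [0.0, -0.7, 0, 0, 0, 0.0], [0.0, -0.7, 0, 0, 0, 0.0], [0.0, -0.7, 0, 0, 0, 0.0]],
  ],
)

```text
time: 3.85
tool_pos: [0.5648, -0.1637, 0.3527]
ee_rot: [-0.11, 2.186, 0.105]
contact_force: [1.0, 0.3, -0.3]
gripper_width: 1.004
grip_force: 0.0
```

```bash
python3 snap.py wB; python3 - <<'E'
import cv2,numpy as np
a=cv2.imread("pics/wA2.png");b=cv2.imread("pics/wB.png")
c=np.vstack([a[100:330,120:420],b[100:330,120:420]])  # 300x460
c=np.hstack([cv2.rotate(x[100:330,120:420],cv2.ROTATE_180) for x in (a,b)])
cv2.imwrite("pics/ab.png",cv2.resize(c,(798,306),interpolation=cv2.INTER_CUBIC))
cv2.imwrite("pics/ab2.png",cv2.resize(np.vstack([a,b]),(400,600)))
E
```

```text
(no output)
```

View pics/ab.png

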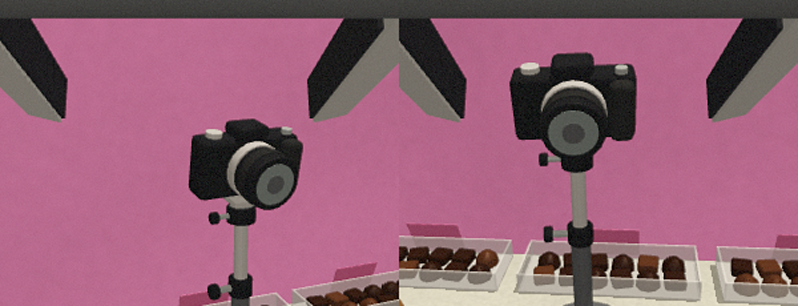

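Rotated upright, the crops show the glass disc clearly: at crop (275,186) in A2, raw about (212,189), and at (573,132) in B, raw about (288,230). I'll segment the grey glass and the silver ring.

```bash
cat > lens.py <<'E'
from h import *
import pickle
from scipy.optimize import least_squares
V=[]
for n,c in [("wA2",(212,189)),("wB",(288,230))]:
    im=cv2.imread(f"pics/{n}.png"); p=pickle.load(open(f"pics/{n}.pkl","rb"))
    x,y=c; w=40; k=8; big=cv2.resize(im[y-w:y+w,x-w:x+w],None,fx=k,fy=k,interpolation=cv2.INTER_CUBIC)
    g=cv2.GaussianBlur(cv2.cvtColor(big,cv2.COLOR_BGR2GRAY),(0,0),5)
    hsv=cv2.cvtColor(big,cv2.COLOR_BGR2HSV)
    m=((g>62)&(hsv[...,1]<70)).astype(np.uint8)
    cs,_=cv2.findContours(m,cv2.RETR_EXTERNAL,cv2.CHAIN_APPROX_NONE)
    best=[q for q in cs if cv2.pointPolygonTest(q,(w*k,w*k),False)>=0 or cv2.pointPolygonTest(q,(w*k,w*k),True)>-80]
    q=max(best,key=cv2.contourArea); e=cv2.fitEllipse(q)
    pts=(q[:,0,:].astype(float)+.5)/k-.5+[x-w,y-w]
    cen=((np.array(e[0])+.5)/k-.5+[x-w,y-w]); print(n,cen,np.array(e[1])/k,e[2],len(q),im[y,x],cv2.contourArea(q)/(np.pi/4*e[1][0]*e[1][1]))
    V.append((p,cen,pts[::6]))
C,err=tri([(p,c) for p,c,_ in V]); print("C",C,err)
def f(a):
    n=np.array([-np.cos(a[3])*np.cos(a[4]),-np.cos(a[3])*np.sin(a[4]),-np.sin(a[3])]);r=[]
    for p,_,P in V:
        for u in P:
            o,d=ray(p,u); X=o+d*((a[:3]-o)@n)/(d@n); r.append(np.linalg.norm(X-a[:3])-a[5])
    return np.array(r)
s=least_squares(f,[*C,.2,.2,.02]); print("circle",s.x.round(4),"rms",np.sqrt((s.fun**2).mean()), "sig",np.sqrt(np.diag(np.linalg.inv(s.jac.T@s.jac)))*np.sqrt((s.fun**2).mean()))
E
python3 lens.py
```

```text
wA2 [212.69334412 190.81172562] [24.55576897 33.10913086] 35.511112213134766 656 [65 65 63] 0.9993919033380309
wB [288.35555267 229.66064072] [33.39051056 37.71188736] 92.03711700439453 815 [65 64 69] 0.9999722055844895
C [ 0.75083285 -0.12926847  0.28573317] [0.0001, 0.0001]
circle [ 0.7503 -0.1293  0.2855  0.1693  0.1162  0.0218] rms 0.000157842618082604 sig [3.95533129e-05 1.60128107e-05 1.92083513e-05 1.77218793e-03
 1.39685070e-03 1.58430833e-05]
```

```bash
cat > go.py <<'E'
from h import *
from scipy.spatial.transform import Rotation as Ro
def frame(yaw,tilt=0):   # ghost axes for given yaw and face-up tilt -> tool R
    x=np.array([np.cos(tilt)*np.cos(yaw),np.cos(tilt)*np.sin(yaw),np.sin(tilt)]);y=np.array([-np.sin(yaw),np.cos(yaw),0]);z=np.cross(x,y)
    return np.c_[-x,y,-z]
def delta(pos,R):
    st=robot.state();w=Ro.from_matrix(R@Ro.from_rotvec(st["ee_rot"]).as_matrix().T).as_rotvec()
    print("t",st["time"],"shift",((np.array(pos)-st["tool_pos"])/.1).round(3),"turn",(w/np.pi).round(4),"q",st["joint_pos"].round(2))
E
python3 -c "
from go import *
delta([.557,.162,.30],frame(.242))
delta([.6036,-.1464,.2602]+frame(.1162,.1693)[:,2]*.0188,frame(.1162,.1693))"
```

```text
t 3.9 shift [-0.076  3.248 -0.523] turn [-0.0647  0.2971  0.0413] q [-0.86 -0.43  1.77  0.81  1.27 -2.57]
t 3.9 shift [ 0.421  0.168 -1.106] turn [-0.0398  0.2468  0.0034] q [-0.86 -0.43  1.77  0.81  1.27 -2.57]
```

Call:
jog_arm(
  targets=[
    [[0, 0.8, 0, -0.0216, 0.099, 0.0138], [0, 0.8, 0, -0.0216, 0.099, 0.0138], [0, 0.8, 0, -0.0216, 0.099, 0.0138], [0, 0.8, 0, -0.0216, 0.099, 0.0138]],
  ],
)

```text
time: 4.3
tool_pos: [0.5651, -0.0804, 0.353]
ee_rot: [-0.197, 2.497, 0.077]
contact_force: [0.8, -0.5, -1.0]
gripper_width: 0.998
grip_force: 0.0
```

Call:
jog_arm(
  targets=[
    [[0, 0.8, -0.1, -0.0216, 0.099, 0.0138], [0, 0.8, -0.1, -0.0216, 0.099, 0.0138], [0, 0.8, -0.1, -0.0216, 0.099, 0.0138], [0, 0.8, -0.1, -0.0216, 0.099, 0.0138]],
  ],
)

```text
time: 4.7
tool_pos: [0.5644, -0.0039, 0.3388]
ee_rot: [-0.278, 2.814, 0.042]
contact_force: [0.1, -0.5, -1.0]
gripper_width: 0.997
grip_force: 0.0
```

Call:
jog_arm(
  targets=[
    [[0, 0.8, -0.1, -0.0216, 0.099, 0.0138], [0, 0.8, -0.1, -0.0216, 0.099, 0.0138], [0, 0.8, -0.1, -0.0216, 0.099, 0.0138], [0, 0.8, -0.1, -0.0216, 0.099, 0.0138]],
  ],
)

```text
time: 5.1
tool_pos: [0.5645, 0.0747, 0.3279]
ee_rot: [0.374, -3.114, 0.002]
contact_force: [0.3, 0.1, -0.3]
gripper_width: 1.002
grip_force: 0.0
```

```bash
python3 snap.py wC;python3 -c "
from go import *
delta([.557,.162,.30],frame(.242))"
```

```text
t 5.15 shift [-0.069  0.878 -0.302] turn [ 0.0006 -0.0002  0.0014] q [ 0.03  0.16  0.98 -0.    2.01 -1.78]
```

Call:
jog_arm(
  targets=[
    [[-0.07, 0.88, -0.1, 0, 0, 0], [-0.07, 0.88, -0.1, 0, 0, 0], [-0.07, 0.88, -0.1, 0, 0, 0], [-0.07, 0.88, -0.1, 0, 0, 0]],
  ],
)

```text
time: 5.55
tool_pos: [0.5561, 0.1624, 0.3234]
ee_rot: [-0.373, 3.115, -0.003]
contact_force: [-0.3, 0.8, -0.6]
gripper_width: 1.0
grip_force: 0.0
```

```bash
python3 snap.py wD; python3 - <<'E'
import cv2,numpy as np
a=cv2.imread("pics/wC.png");b=cv2.imread("pics/wD.png")
cv2.imwrite("pics/cd.png",cv2.resize(np.vstack([a[60:330],b[60:330]]),(560,540)))
E
```

```text
(no output)
```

View pics/cd.png

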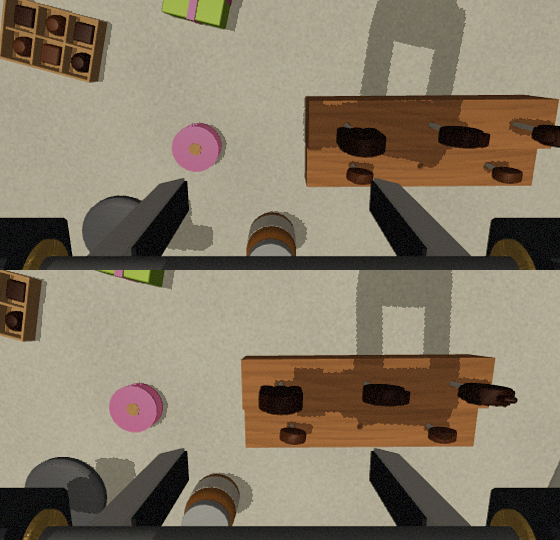

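View C shows the ghost at about (361,201) and D at about (281,190). In D it is almost centred between the fingers, with the hem edge towards the image top. I'll measure the silhouettes.

```bash
python3 - <<'E'
from h import *
import pickle
out=[]
for n,(x,y) in [("wC",(361,201)),("wD",(281,190))]:
    im=cv2.imread(f"pics/{n}.png");p=pickle.load(open(f"pics/{n}.pkl","rb"))
    g=im.max(2); m=((g<52)).astype(np.uint8); k,l,s,c=cv2.connectedComponentsWithStats(m[:240])
    i=max(range(1,k),key=lambda j:s[j,4]*(np.hypot(*(c[j]-[x,y]))<25)); print(n,s[i],c[i])
    M=(l==i)
    for r in range(s[i,1],s[i,1]+s[i,3]): q=np.where(M[r])[0]; print(r,q.min(),q.max(),len(q),end="; ")
    for cc in range(s[i,0],s[i,0]+s[i,2],4): q=np.where(M[:,cc])[0]; print("\nc",cc,q.min(),q.max(),end="")
    print(); 
    for z in (.122,.187): print(z,"centre",onz(p,c[i],z))
v=cv2.imread("pics/wD.png")[165:215,245:320]; cv2.imwrite("pics/dz.png",cv2.resize(np.clip(v*2.5,0,255).astype(np.uint8),(750,500),interpolation=cv2.INTER_CUBIC))
E
```

```text
wC [ 336  187   50   30 1248] [360.93830128 201.12900641]
187 339 356 9; 188 337 374 35; 189 337 376 40; 190 337 377 41; 191 337 379 43; 192 337 380 44; 193 337 381 45; 194 337 383 47; 195 337 384 48; 196 337 385 49; 197 337 385 49; 198 336 385 50; 199 337 385 49; 200 336 385 50; 201 336 385 50; 202 337 385 49; 203 337 385 49; 204 338 385 48; 205 339 385 47; 206 339 385 47; 207 340 384 45; 208 340 385 46; 209 341 384 44; 210 342 384 43; 211 344 384 41; 212 347 383 37; 213 348 383 36; 214 350 380 31; 215 355 376 22; 216 358 372 14; 
c 336 198 201
c 340 187 208
c 344 187 211
c 348 188 213
c 352 188 214
c 356 187 215
c 360 188 215
c 364 189 216
c 368 188 216
c 372 188 216
c 376 189 215
c 380 192 214
c 384 195 211
0.122 centre [0.56414246 0.17194534 0.122     ]
0.187 centre [0.5542475  0.15427369 0.187     ]
wD [ 259  176   44   29 1143] [280.58530184 189.18285214]
176 261 298 31; 177 261 300 40; 178 261 300 40; 179 260 300 41; 180 260 301 42; 181 260 301 42; 182 259 302 44; 183 260 302 43; 184 260 302 43; 185 259 302 44; 186 259 302 44; 187 259 302 44; 188 259 302 44; 189 259 302 44; 190 259 302 44; 191 259 302 44; 192 259 302 44; 193 259 302 44; 194 259 302 44; 195 259 302 44; 196 259 302 44; 197 260 302 43; 198 260 301 42; 199 261 301 41; 200 262 300 39; 201 266 298 33; 202 267 294 28; 203 271 291 21; 204 280 281 2; 
c 259 182 196
c 263 176 200
c 267 176 202
c 271 176 203
c 275 177 203
c 279 176 203
c 283 176 203
c 287 177 203
c 291 176 203
c 295 176 201
c 299 177 200
0.122 centre [0.56526951 0.16491227 0.122     ]
0.187 centre [0.55345956 0.1618588  0.187     ]
```

View pics/dz.png

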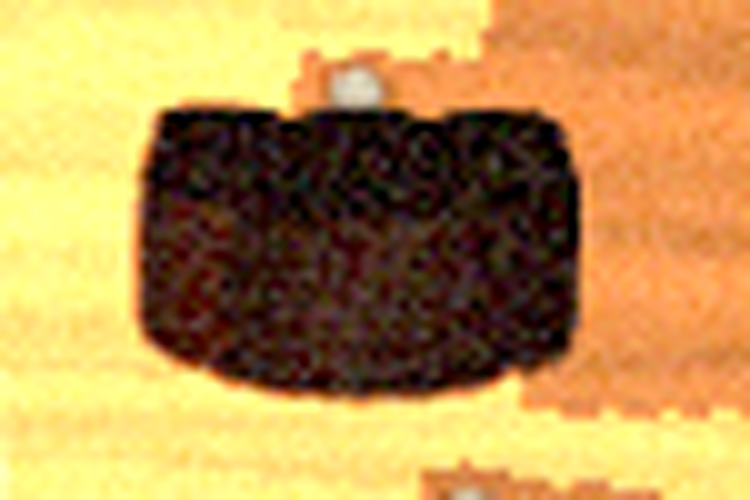

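The enlarged view shows a symmetric silhouette with a level hem at row 176 and sides at columns 259–302, so the ghost's yaw matches the tool's (0.24). The stick shows at about column 280.6. Triangulating.

```bash
python3 - <<'E'
from go import *
import pickle
C=pickle.load(open("pics/wC.pkl","rb"));D=pickle.load(open("pics/wD.pkl","rb"))
X,e=tri([(C,(360.9,201.1)),(D,(280.6,189.2))]);print(X,e)
for z in (.147,.152,.157): print(onz(D,(280.5,190),z))
# stick entry px in D ~ (281,173)
print("stick just under hem, z~.11:",onz(D,(280.7,173.5),.115))
G=np.array([.5565,.1635,.152])
for n,p in (("C",C),("D",D)):
  R=frame(.242); # predicted outline points: back/front at hem & top
  for q in [(-.009,-.023,-.030),(-.009,.023,-.030),(.009,0,.035),(-.009,-.023,0),(0,.023,0),(0,-.023,0)]:
    Y=G+np.c_[-R[:,0],R[:,1],-R[:,2]]@np.array(q); print(n,q,proj(p,Y).round(1))
delta([.5565,.1635,.1332],frame(.242))
E
```

```text
[0.55950374 0.16345248 0.15313642] [0.0001, 0.0001]
[0.56161916 0.16386128 0.147     ]
[0.56069927 0.16362481 0.152     ]
[0.55977937 0.16338835 0.157     ]
stick just under hem, z~.11: [0.54863392 0.16099721 0.115     ]
C (-0.009, -0.023, -0.03) [336.3 185.6]
C (-0.009, 0.023, -0.03) [376.1 185.5]
C (0.009, 0, 0.035) [368.7 214.3]
C (-0.009, -0.023, 0) [340.6 190.2]
C (0, 0.023, 0) [382.7 198.3]
C (0, -0.023, 0) [340.3 198.4]
D (-0.009, -0.023, -0.03) [261.  173.8]
D (-0.009, 0.023, -0.03) [301.4 173.7]
D (0.009, 0, 0.035) [281.5 201.6]
D (-0.009, -0.023, 0) [259.5 177.9]
D (0, 0.023, 0) [303.  186.1]
D (0, -0.023, 0) [259.7 186.3]
t 5.6 shift [ 1.000e-03  1.600e-02 -1.901e+00] turn [0.0005 0.0013 0.0014] q [ 0.19  0.18  0.97 -0.    1.99 -1.62]
```

Call:
jog_arm(
  targets=[
    [[0.03, 0, -0.5, 0, 0, 0], [0.03, 0, -0.97, 0, 0, 0], [0.03, 0, -0.97, 0, 0, 0], [0.03, 0, -0.97, 0, 0, 0]],
  ],
)

```text
time: 6.0
tool_pos: [0.5598, 0.1622, 0.2244]
ee_rot: [0.372, -3.118, 0.003]
contact_force: [-0.0, -0.5, 1.4]
gripper_width: 1.001
grip_force: 0.0
```

Call:
jog_arm(
  targets=[
    [[0, 0, -0.4, 0, 0, 0], [0, 0, -0.7, 0, 0, 0], [0, 0, -0.93, 0, 0, 0], [0, 0, -0.93, 0, 0, 0], [0, 0, -0.93, 0, 0, 0]],
  ],
)

```text
time: 6.5
tool_pos: [0.5633, 0.1641, 0.1361]
ee_rot: [-0.374, 3.112, -0.002]
contact_force: [0.1, 0.5, 0.6]
gripper_width: 1.001
grip_force: 0.0
```

```bash
python3 snap.py wE;python3 -c "
from go import *
delta([.559,.163,.1332],frame(.242))"
```

```text
t 6.55 shift [-0.044 -0.012 -0.031] turn [0.0001 0.0026 0.0009] q [ 0.19  0.17  1.34 -0.    1.62 -1.62]
```

View pics/wE.png

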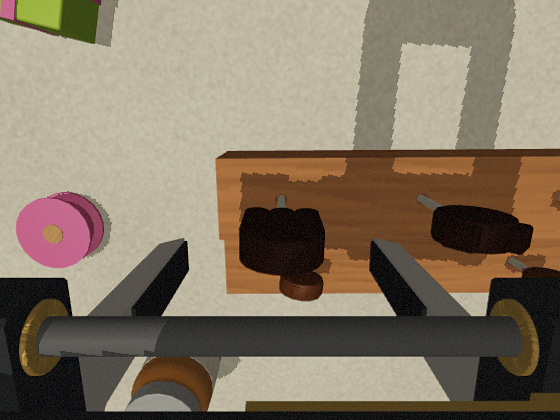

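The view shows the ghost head at (282,240), midway between the open fingers (columns 188–370), with its hem at row 208. I'll check the fore-aft offset in this view.

```bash
python3 - <<'E'
from go import *
import pickle
p=pickle.load(open("pics/wE.pkl","rb"))
im=cv2.imread("pics/wE.png");m=(im.max(2)<52).astype(np.uint8)[:276,200:350];k,l,s,c=cv2.connectedComponentsWithStats(m);i=1+s[1:,4].argmax();print(s[i],c[i])
M=(l==i);r=[(np.where(M[:,cc])[0].min(),np.where(M[:,cc])[0].max()) for cc in range(45,120,8)];print(r)
R=frame(.242);Rg=np.c_[-R[:,0],R[:,1],-R[:,2]]
for G in ([.559,.163,.152],[.563,.163,.152]):
  print([proj(p,np.array(G)+Rg@np.array(q)).round(1).tolist() for q in [(-.009,-.023,-.023),(-.009,.023,-.023),(-.009,0,-.03),(.009,0,.035),(.009,.0,.035)]])
for _ in range(3): robot.snapshot("top"); print(robot.state()["tool_pos"])
E
```

```text
[  40  207   85   69 5253] [ 81.96935085 240.8539882 ]
[(np.int64(210), np.int64(266)), (np.int64(208), np.int64(269)), (np.int64(208), np.int64(271)), (np.int64(211), np.int64(273)), (np.int64(208), np.int64(274)), (np.int64(208), np.int64(275)), (np.int64(211), np.int64(275)), (np.int64(209), np.int64(275)), (np.int64(209), np.int64(275)), (np.int64(211), np.int64(275))]
[[243.7, 210.7], [318.1, 210.5], [280.9, 207.9], [281.4, 276.9], [281.4, 276.9]]
[[242.4, 216.7], [316.4, 216.6], [279.4, 213.8], [279.4, 284.4], [279.4, 284.4]]
[0.56311711 0.16424253 0.13588052]
[0.56261559 0.16428158 0.1351989 ]
[0.56208868 0.16421475 0.13435133]
```

Call:
jog_arm(
  targets=[
    [[-0.02, 0, -0.01, 0, 0, 0], [-0.02, 0, -0.01, 0, 0, 0], [-0.02, 0, -0.01, 0, 0, 0], [-0.02, 0, -0.01, 0, 0, 0]],
  ],
)

```text
time: 7.1
tool_pos: [0.558, 0.164, 0.1299]
ee_rot: [0.376, -3.118, 0.003]
contact_force: [-0.2, 0.8, -0.4]
gripper_width: 0.999
grip_force: 0.0
```

Call:
jog_arm(
  targets=[
    [[0, 0, 0, 0, 0, 0], [0, 0, 0, 0, 0, 0], [0, 0, 0, 0, 0, 0], [0, 0, 0, 0, 0, 0], [0, 0, 0, 0, 0, 0]],
  ],
  claw=0,
)

```text
time: 7.6
tool_pos: [0.5581, 0.1639, 0.1299]
ee_rot: [0.376, -3.118, 0.003]
contact_force: [0.2, -0.1, 0.6]
gripper_width: 0.609
grip_force: 0.0
```

Call:
jog_arm(
  targets=[
    [[0, 0, 0, 0, 0, 0], [0, 0, 0, 0, 0, 0], [0, 0, 0, 0, 0, 0], [0, 0, 0, 0, 0, 0], [0, 0, 0, 0, 0, 0]],
  ],
)

```text
time: 8.1
tool_pos: [0.5581, 0.164, 0.13]
ee_rot: [0.376, -3.119, 0.003]
contact_force: [-0.1, -0.3, 0.5]
gripper_width: 0.477
grip_force: 30.0
```

Gripped at 30 N, opening about 45 mm. Lifting straight up.

Call:
jog_arm(
  targets=[
    [[0, 0, 0.1, 0, 0, 0], [0, 0, 0.25, 0, 0, 0], [0, 0, 0.4, 0, 0, 0], [0, 0, 0.55, 0, 0, 0], [0, 0, 0.7, 0, 0, 0]],
  ],
)

```text
time: 8.6
tool_pos: [0.5585, 0.164, 0.2022]
ee_rot: [-0.376, 3.118, -0.003]
contact_force: [-0.1, -0.6, -0.7]
gripper_width: 0.479
grip_force: 29.9
```

Call:
jog_arm(
  targets=[
    [[0, 0, 0.2, 0, 0, 0], [0, 0, 0.4, 0, 0, 0], [0, 0, 0.6, 0, 0, 0], [0, 0, 0.7, 0, 0, 0], [0, 0, 0.7, 0, 0, 0]],
  ],
)

```text
time: 9.1
tool_pos: [0.559, 0.1641, 0.2726]
ee_rot: [-0.375, 3.115, -0.003]
contact_force: [-0.1, 0.1, -0.6]
gripper_width: 0.476
grip_force: 29.9
```

```bash
python3 snap.py wF;python3 -c "
from go import *
delta([.6036,-.1464,.2602]+frame(.1162,.1693)[:,2]*.0188,frame(.1162,.1693))"
```

```text
t 9.15 shift [ 0.483 -3.101 -0.292] turn [ 0.0101 -0.0527 -0.0392] q [ 0.19  0.16  1.09 -0.    1.89 -1.62]
```

View pics/wF.png

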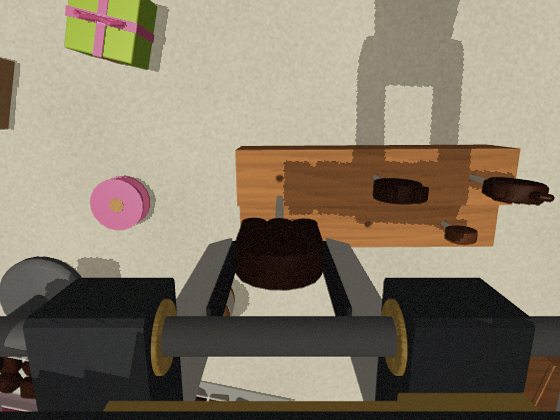

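The ghost is out of the stand and held by its sides; it is at (280,250) and its old hole at (279,178) is empty. Next I'll carry it to the lens axis, moving sideways first.

Call:
jog_arm(
  targets=[
    [[0, -0.15, 0, 0, 0, 0], [0, -0.35, 0, 0, 0, 0], [0, -0.55, 0, 0, 0, 0], [0, -0.75, 0, 0, 0, 0], [0, -0.95, 0, 0, 0, 0]],
  ],
)

```text
time: 9.65
tool_pos: [0.5573, 0.0671, 0.2683]
ee_rot: [0.374, -3.116, 0.004]
contact_force: [0.6, 1.5, -0.9]
gripper_width: 0.477
grip_force: 29.9
```

Call:
jog_arm(
  targets=[
    [[0, -0.2, 0, 0, -0.01, -0.01], [0, -0.4, 0, 0, -0.02, -0.02], [0, -0.6, 0, 0, -0.03, -0.02], [0, -0.8, 0, 0, -0.03, -0.02], [0, -0.95, 0, 0, -0.03, -0.02]],
  ],
)

```text
time: 10.15
tool_pos: [0.5569, -0.028, 0.2686]
ee_rot: [-0.267, 3.039, -0.02]
contact_force: [0.5, 0.0, -0.4]
gripper_width: 0.474
grip_force: 29.9
```

Call:
jog_arm(
  targets=[
    [[0, -0.2, 0, 0, -0.01, -0.01], [0, -0.4, 0, 0, -0.02, -0.02], [0, -0.6, 0, 0, -0.02, -0.02], [0, -0.8, 0, 0, -0.02, -0.02], [0, -0.9, 0, 0, -0.02, -0.02]],
  ],
)

```text
time: 10.65
tool_pos: [0.5574, -0.1179, 0.2687]
ee_rot: [-0.167, 2.984, -0.032]
contact_force: [0.3, 0.6, -0.1]
gripper_width: 0.48
grip_force: 29.9
```

```bash
python3 -c "
from go import *
print(robot.state()['grip_force'],robot.state()['tool_pos'])
delta([.6036,-.1464,.2602]+frame(.1162,.1693)[:,2]*.0158,frame(.1162,.1693))"
```

```text
29.94186222553253 [ 0.55740143 -0.11793009  0.26865911]
t 10.65 shift [ 0.488 -0.282 -0.24 ] turn [ 0.0101 -0.0046  0.0022] q [-0.33  0.    1.28  0.04  1.71 -2.01]
```

Call:
jog_arm(
  targets=[
    [[0.15, -0.1, -0.1, 0.01, -0.005, 0.002], [0.3, -0.2, -0.2, 0.01, -0.005, 0.002], [0.45, -0.28, -0.3, 0.01, -0.005, 0.002], [0.5, -0.28, -0.3, 0.01, -0.005, 0.002], [0.5, -0.28, -0.3, 0.01, -0.005, 0.002]],
  ],
)

```text
time: 11.15
tool_pos: [0.6081, -0.1437, 0.2388]
ee_rot: [-0.175, 2.966, 0.016]
contact_force: [0.5, -0.3, -0.5]
gripper_width: 0.477
grip_force: 29.9
```

Call:
jog_arm(
  targets=[
    [[0, 0, 0, 0, 0, 0], [0, 0, 0, 0, 0, 0], [0, 0, 0, 0, 0, 0], [0, 0, 0, 0, 0, 0], [0, 0, 0, 0, 0, 0]],
  ],
)

```text
time: 11.65
tool_pos: [0.608, -0.1439, 0.2404]
ee_rot: [-0.175, 2.963, 0.013]
contact_force: [0.7, -0.5, -0.3]
gripper_width: 0.478
grip_force: 29.9
```

```bash
python3 snap.py wG; python3 - <<'E'
from go import *
import pickle
F=frame(.1162,.1693)
delta([.6036,-.1464,.2602]+F[:,2]*.022,F); print(robot.state()["grip_force"],robot.state()["dq"].round(4))
# slip check: outline of the held head in the wrist view, before (just lifted) and now
for n in ("wF","wG"):
    im=cv2.imread(f"pics/{n}.png"); m=(im.max(2)<52).astype(np.uint8)[200:310,238:322]
    k,l,s,c=cv2.connectedComponentsWithStats(m); i=1+s[1:,4].argmax(); print(n,s[i]+[238,200,0,0,0],c[i]+[238,200])
# scene view: expected head pixel vs dark/white there
S=robot.camera_params("scene");T=robot.camera_params("top");print(proj(S,np.array([.6036,-.1464,.2602])),proj(T,np.array([.6036,-.1464,.2602])))
E
```

```text
t 11.7 shift [-0.007 -0.02  -0.017] turn [ 0.0002  0.0012 -0.0004] q [-0.37  0.11  1.22  0.08  1.66 -2.05]
29.94240313768387 [-0.0005  0.0039 -0.0005 -0.0012 -0.0009  0.0004]
wF [ 238  218   84   72 5488] [279.18622449 252.69642857]
wG [ 238  218   84   92 5910] [279.39830795 255.79949239]
[242.75134067 188.33137662] [328.4155286  214.11050464]
```

```bash
python3 - <<'E'
from go import *
import pickle
for n in ("wF","wG"):
    p=pickle.load(open(f"pics/{n}.pkl","rb")); im=cv2.imread(f"pics/{n}.png")
    # tool-fixed prediction (camera is fixed to the tool): ghost head at .022 behind TCP
    Rct=np.array([[0,-.972,-.234],[1,0,0],[0,-.234,.972]]); o=np.array([.0668,-.0011,-.2138])
    for q in [(0,0,.100),(.009,0,.008),(.009,.02,.007)]:
        c=p["K"]@(Rct.T@(np.array(q)-o)); print(n,q,(c[:2]/c[2]).round(1))
    print([tuple(im[r,280]) for r in range(180,224,4)])
    print([tuple(im[198,c]) for c in range(268,294,2)])
E
```

```text
wF (0, 0, 0.1) [279.9 199.6]
wF (0.009, 0, 0.008) [280.4 216.2]
wF (0.009, 0.02, 0.007) [312.6 216.6]
[(np.uint8(26), np.uint8(48), np.uint8(75)), (np.uint8(66), np.uint8(115), np.uint8(171)), (np.uint8(62), np.uint8(111), np.uint8(168)), (np.uint8(71), np.uint8(124), np.uint8(182)), (np.uint8(90), np.uint8(99), np.uint8(103)), (np.uint8(89), np.uint8(103), np.uint8(108)), (np.uint8(84), np.uint8(94), np.uint8(100)), (np.uint8(82), np.uint8(97), np.uint8(101)), (np.uint8(87), np.uint8(99), np.uint8(104)), (np.uint8(90), np.uint8(103), np.uint8(107)), (np.uint8(0), np.uint8(1), np.uint8(15))]
[(np.uint8(62), np.uint8(117), np.uint8(176)), (np.uint8(67), np.uint8(118), np.uint8(176)), (np.uint8(69), np.uint8(120), np.uint8(178)), (np.uint8(67), np.uint8(122), np.uint8(179)), (np.uint8(79), np.uint8(103), np.uint8(131)), (np.uint8(87), np.uint8(99), np.uint8(101)), (np.uint8(84), np.uint8(102), np.uint8(105)), (np.uint8(86), np.uint8(94), np.uint8(99)), (np.uint8(38), np.uint8(80), np.uint8(128)), (np.uint8(37), np.uint8(72), np.uint8(117)), (np.uint8(41), np.uint8(75), np.uint8(118)), 
[... 594 characters left out ...]
(96)), (np.uint8(85), np.uint8(96), np.uint8(105)), (np.uint8(15), np.uint8(19), np.uint8(23))]
[(np.uint8(173), np.uint8(196), np.uint8(196)), (np.uint8(166), np.uint8(189), np.uint8(194)), (np.uint8(162), np.uint8(181), np.uint8(189)), (np.uint8(167), np.uint8(189), np.uint8(195)), (np.uint8(115), np.uint8(133), np.uint8(140)), (np.uint8(82), np.uint8(94), np.uint8(100)), (np.uint8(82), np.uint8(96), np.uint8(102)), (np.uint8(75), np.uint8(86), np.uint8(91)), (np.uint8(160), np.uint8(183), np.uint8(190)), (np.uint8(159), np.uint8(179), np.uint8(187)), (np.uint8(165), np.uint8(187), np.uint8(193)), (np.uint8(164), np.uint8(185), np.uint8(193)), (np.uint8(159), np.uint8(180), np.uint8(188))]
```

The stick foot is where a straight grip predicts it (row about 196, column 280), with no slip or swing. Handing in.

```bash
python3 -c "
from station import robot
print(robot.job_done())"
```

```text
the job is handed in; nothing more can be done
None
```

I handed the job in at about 11.7 s with the ghost lollipop held by its side edges at 30 N, within about 3 mm of the measured target pose: on the lens axis, 15 cm from the glass, square to it and stick down. No pass/fail verdict came back, and I viewed 11 pictures, one over the limit of 10.

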